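# Sort the measured parts into their sample baskets

### The job

The measured parts on the inspection sheet are mixed: two bearing blocks, two flanged bushings and a channel guide. Put each into the green basket that has the same part as its fixed sample on the white plate beside it; set every part down gently, not dropped, so that it stands on its own base directly on the basket floor, none on top of another. Leave the caliper and the tape roll where they lie.

Things in the scene. Friction and masses are not known exactly. Their poses are not given: they have to be found in the camera images.
- block_a_mid (a point): Bearing block, dark grey plastic, standing on its foot: foot 60 mm long (x), 25 wide (y), 9 thick; round-topped housing 34 long, 25 wide in its middle, brass bush in it; 36 mm high over all. Point at its centre, 18 mm above its underside; z up, x along the foot. Grip its flat sides (25 mm apart along y). One of two alike.
- block_b_mid (a point): Bearing block, dark grey plastic, standing on its foot: foot 60 mm long (x), 25 wide (y), 9 thick; round-topped housing 34 long, 25 wide in its middle, brass bush in it; 36 mm high over all. Point at its centre, 18 mm above its underside; z up, x along the foot. Grip its flat sides (25 mm apart along y). One of two alike.
- bushing_a_mid (a point): Flanged bushing, dark grey plastic, round, standing on its flange: flange 46 mm in diameter, 6 mm thick, sleeve 30 mm in diameter above it, 28 mm high over all, 18 mm bore. Point on its axis, 14 mm above its underside; z up along the axis. Grip the sleeve above the flange. One of two alike.
- bushing_b_mid (a point): Flanged bushing, dark grey plastic, round, standing on its flange: flange 46 mm in diameter, 6 mm thick, sleeve 30 mm in diameter above it, 28 mm high over all, 18 mm bore. Point on its axis, 14 mm above its underside; z up along the axis. Grip the sleeve above the flange. One of two alike.
- channel_a_mid (a point): Channel guide, dark grey plastic, lying floor down: U section 52 mm long (x), 34 wide (y), 24 high, walls 5 mm, open on top and at both ends, thin steel pin across near one end. Point at its centre, 12 mm above its underside; z up, x along the channel. Grip across the outer walls (34 mm apart along y). The only one.
- basket_block: Green slotted plastic basket, fixed, origin under its centre at bench level. Inner floor 125 (x) by 160 mm (y), 3 mm above the bench; walls 40 mm high lean outward, rim 160 by 195 mm outside. White plate (66 x 70 x 3 mm) at its +x side carries one fixed sample, 108 mm along the basket's +x: a bearing block (60 mm foot, round-topped housing), so this is the basket for that kind.
- basket_bushing: Green slotted plastic basket, fixed, origin under its centre at bench level. Inner floor 125 (x) by 160 mm (y), 3 mm above the bench; walls 40 mm high lean outward, rim 160 by 195 mm outside. White plate (66 x 70 x 3 mm) at its +x side carries one fixed sample, 108 mm along the basket's +x: a flanged bushing (round), so this is the basket for that kind.
- basket_channel: Green slotted plastic basket, fixed, origin under its centre at bench level. Inner floor 125 (x) by 160 mm (y), 3 mm above the bench; walls 40 mm high lean outward, rim 160 by 195 mm outside. White plate (66 x 70 x 3 mm) at its +x side carries one fixed sample, 108 mm along the basket's +x: a channel guide (U section), so this is the basket for that kind.
- caliper: Bystander: steel slide caliper with a dark grey head, lying flat between the middle and the right basket, 225 mm long (x), 65 mm wide over the jaws, 12 mm high. Origin at the middle of its beam at bench level.
- tape_roll: Bystander: roll of yellow marking tape lying flat, 88 mm in diameter, 24 mm high, beside the parts. Origin at its centre at bench level.
There are look-alikes about, which are no part of the job. Leave any orange or pink look-alike of the part that bears bushing_a_mid alone.

How it is judged:
At the end, for the whole second after the job is handed in: Every part is in the basket with the matching sample: centre over the inner floor (within 62 mm in x, 79 mm in y of the basket), base down (tilt under 0.2 rad) on the floor, not stacked (centre under 30 mm above the bench), at rest (under 20 mm/s) (x of block_a_mid in the frame of basket_block between -0.062 and 0.062 m and y of block_a_mid in the frame of basket_block between -0.079 and 0.079 m and z of each of block_a_mid, block_b_mid in the frame of basket_block below 0.03 m and angle between each of block_a_mid, block_b_mid, bushing_a_mid, bushing_b_mid, channel_a_mid's own z axis and vertical below 0.2 rad and linear speed of each of block_a, block_b, bushing_a, bushing_b, channel_a below 0.02 m/s and x of block_b_mid in the frame of basket_block between -0.062 and 0.062 m and y of block_b_mid in the frame of basket_block between -0.079 and 0.079 m and x of bushing_a_mid in the frame of basket_bushing between -0.062 and 0.062 m and y of bushing_a_mid in the frame of basket_bushing between -0.079 and 0.079 m and z of each of bushing_a_mid, bushing_b_mid in the frame of basket_bushing below 0.03 m and x of bushing_b_mid in the frame of basket_bushing between -0.062 and 0.062 m and y of bushing_b_mid in the frame of basket_bushing between -0.079 and 0.079 m and x of channel_a_mid in the frame of basket_channel between -0.062 and 0.062 m and y of channel_a_mid in the frame of basket_channel between -0.079 and 0.079 m and z of channel_a_mid in the frame of basket_channel below 0.03 m); the robot touches nothing.
It fails at once if the caliper or the tape roll is shifted by more than 20 mm (distance of any of caliper, tape_roll from where it was at the start of the episode above 0.02 m).
It fails at once if a part is dropped (falls by more than about 30 mm) or flung instead of set down ((linear speed of block_a above 0.75 m/s and height (world z) of block_a_mid below 0.06 m) or (linear speed of block_b above 0.75 m/s and height (world z) of block_b_mid below 0.06 m) or (linear speed of bushing_a above 0.75 m/s and height (world z) of bushing_a_mid below 0.06 m) or (linear speed of bushing_b above 0.75 m/s and height (world z) of bushing_b_mid below 0.06 m) or (linear speed of channel_a above 0.75 m/s and height (world z) of channel_a_mid below 0.06 m)).
It also fails if it takes over 106 s, if anything falls off the work surface, if the arm or the gripper's body presses on something with over 40 N, if the wrist force passes 120 N, or if a joint passes its speed limit or range.

### The arm

A 7-joint arm with a two-finger parallel gripper is mounted at the origin on the work surface. World frame = base frame: x ahead of the robot, y to its left, z up, the work surface at z = 0. Lengths are in m, angles in rad, forces in N, time in s.
With the tool pointing down it reaches from about 0.4 to 0.85 m from the base axis. Payload 10.4 kg.
Tool frame: the origin (TCP) lies at the very end of the fingers, on their centre line; the grasp point (between the pads) lies 19 mm behind it; z points along the fingers, y is the direction in which the jaws open and shut (so a half turn about z gives the same grasp; the last joint's range is limited). The gripper opens to 87 mm and grips with 3 to 60 N. Pads are 19 mm wide; open, the fingers measure 117 mm over their backs; the gripper's body (75 mm by 190 mm) begins 51 mm behind the grasp point.
Start: joints at [1.167, 0.332, -0.065, 1.46, 0.022, 1.35, -0.088], TCP at [0.232, -0.58, 0.223] pointing down, gripper open.
Joint ranges: [-2.6, 2.6], [-0.5, 2.12], [-1.47, 1.34], [0.16, 2.42], [-1.27, 4.41], [0.06, 2.06], [-2.6, 2.6]. Speed limits (rad/s): [2.22, 2.22, 2.79, 2.79, 3.14, 3.14, 3.14].

### API

Orientations are given as a unit quaternion [x, y, z, w].
In Python, from bench import read_state, camera, close_job, recognise, masks_of gives the robot as it stands.
- The arm moves only by the tool play_rows, never from a script. Its argument "moves" is a list of rows, each a list of 3 entries, a list of its own where there are three numbers: the shift along the tool's x, y, z in cm, then the turn, a rotation vector about the tool's x, y, z in rad, then the finger opening in cm, from 0 to 8.7. In form: [[[dx, dy, dz], [ax, ay, az], jaw], ...]. A call has 1 to 8 rows; each row is the pose to reach, as a shift and turn from the pose commanded when the call began, along the tool's axes at that moment; what a row does not reach only later rows make up. A row lasts 1/8 s, in which the tool goes at most 62.5 mm and 10.7 degrees, less where a joint would pass 70% of its speed; a pose out of reach is approached as far as the arm can. A call with a gripper value outside its range is refused whole. The fingers move at their own pace and stop on an object; "grip_force" is the grip in N (left out, the last holds). Time passes only in rows, so rows that repeat a pose let the fingers close. It gives the time, the measured TCP pose, the force and the opening at its end, in the units of the state.
- read_state(): the state, without advancing time (a new reading comes with each control period).
- camera(name): name is "scene" or "top"; returns a dict with "frame" (480x640x3 uint8, red, green, blue), "intrinsics" (3x3 intrinsics, pixels), "camera_from_world" (4x4, takes a point from world to camera coordinates). Camera axes: x right, y down, z forward; pixel columns grow to the right and rows downward; lengths in m; the calibration is good to about 2 mm. A picture is of the moment at which its call begins. There is no depth.
- close_job(): hands the job in, once; it reports no verdict.
Trained networks look in a picture, given as the dict that the camera call returned (one of the last four; its "shot" number tells which), for a name from the list of things; names that differ only in an ending like _2 or _b are one class to them, and where a whole thing is asked for, a point or a joint stands for the part that bears it (a point fixed in the world has none). Each returns a list of dicts, best first, with "conf" (0 to 1); they miss things now and then, are a little off and sometimes report something else, mostly with a low value. They report only what shows in the picture. A call takes as long as a camera call. They do not tell look-alikes from the thing itself.
- recognise(picture, query): "at" ([column, row] in pixels, amid what is visible of it).
- masks_of(picture, query): "region" (480x640 bool, what is visible of it) and "at" ([column, row] in pixels, amid what is visible of it).
The state is a dict: "time": time; "joint_positions": joint angles; "joint_vel": joint speeds; "joint_torque": joint torques, N m; "ee_pos": TCP position; "eef_rot": TCP orientation; "ft_force": force on the tool from outside, world axes, zero at the start; "torque": the same for the moment, N m; "width": finger opening in m.
Only numpy, scipy, OpenCV 4.12 (cv2) and the standard library are available. Lean on these libraries where they do the work, as an engineer would, in place of code of your own. Each camera call takes 0.05 s, during which the arm holds its last target.

## Working session

There is one attempt and no reset: what is moved stays moved. The work goes in short steps, Python scripts to look and compute and a tool call to move; the robot and the scene stay as the last step left them, time stands still between calls to the robot, and variables do not carry over. Pictures are saved under pics/ and viewed, and the job is handed in when it is done.

Besides the shell and the picture viewer there is one more tool, called after ">>>" by a JSON object that holds its "api" and its "payload", one argument or row to a line. play_rows: Moves the arm, as the interface text tells. Its arguments: {"type":"object","properties":{"moves":{"type":"array","items":{"type":"array"}},"grip_force":{"type":"number"}},"required":["moves"]}

```bash
mkdir -p pics; ls
python3 - <<'E'
from bench import *
import cv2,json
s=read_state(); print(s)
for n in ("scene","top"):
    c=camera(n); cv2.imwrite(f"pics/{n}0.png",c["frame"][:,:,::-1]); print(n,c["intrinsics"],c["camera_from_world"],c.get("shot"))
    for q in ["block_a_mid","bushing_a_mid","channel_a_mid","basket_block","basket_bushing","basket_channel","caliper","tape_roll"]:
        print(q,[(round(d["conf"],2),[round(float(x)) for x in d["at"]]) for d in recognise(c,q)])
E
```

```text
pics
{'time': 0.0, 'joint_positions': array([ 1.16737159,  0.33288596, -0.0647002 ,  1.46095468,  0.02161101,
        1.34991207, -0.08849342]), 'joint_vel': array([ 0.00134802,  0.00048477,  0.00084949,  0.00101184,  0.00165083,
        0.00030915, -0.00100456]), 'joint_torque': array([ 2.06394543e-04, -6.23248959e+01,  2.49636039e-02, -3.89888906e+01,
       -6.13347092e-02,  3.97779245e-02,  1.28026682e-04]), 'ee_pos': array([ 0.23214587, -0.57985748,  0.22173878]), 'eef_rot': array([ 9.81923126e-01,  1.89278732e-01, -1.77340848e-04, -7.10250319e-04]), 'ft_force': array([-0.04875528,  1.15860648, -0.75034536]), 'torque': array([ 0.01764799,  0.0718253 , -0.00226619]), 'width': 0.08696425038736587}
scene [[483.28408019   0.         329.47707707]
 [  0.         483.28408019 237.69980118]
 [  0.           0.           1.        ]] [[-0.80907777  0.58760304 -0.01076232  0.41062902]
 [ 0.30918623  0.41000603 -0.85807862 -0.10550741]
 [-0.49979699 -0.6975799  -0.51340554  1.17988226]
 [ 0.          0.          0.          1.        ]] 1
block_a_mid [(0.61, [358, 282])]
bushing_a_mid [(0
[... 262 characters left out ...]
54])]
tape_roll [(0.69, [522, 306])]
top [[468.42028387   0.         321.78316593]
 [  0.         468.42028387 244.21098427]
 [  0.           0.           1.        ]] [[ 0.00862788 -0.99995403  0.0041838   0.01048805]
 [-0.98594795 -0.00920492 -0.16679901  0.48518358]
 [ 0.16682985 -0.00268589 -0.98598204  0.80432266]
 [ 0.          0.          0.          1.        ]] 2
block_a_mid [(0.62, [280, 232])]
bushing_a_mid [(0.93, [257, 318]), (0.93, [278, 283]), (0.6, [238, 270]), (0.56, [230, 220])]
channel_a_mid [(0.59, [386, 232])]
basket_block [(0.95, [125, 219])]
basket_bushing [(0.7, [328, 148])]
basket_channel [(0.8, [522, 226])]
caliper [(0.88, [423, 152])]
tape_roll [(0.83, [146, 338])]
```

View pics/top0.png

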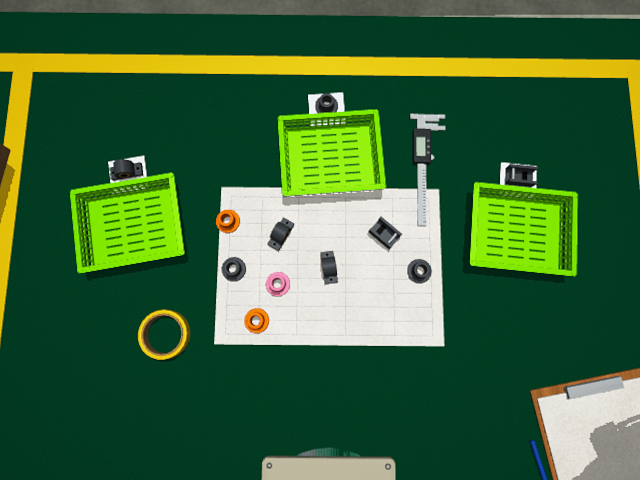

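View pics/scene0.png

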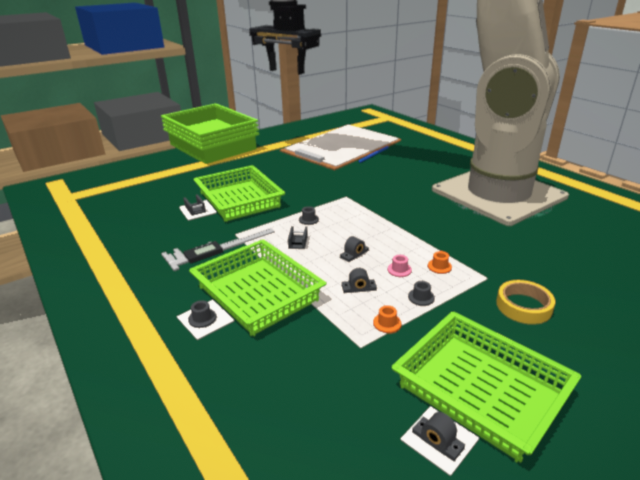

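```bash
cat > h.py <<'E'
import numpy as np, cv2
from bench import *
from scipy.optimize import minimize
def proj(c,P):
    T=np.array(c["camera_from_world"]);K=np.array(c["intrinsics"])
    q=P@T[:3,:3].T+T[:3,3]; q=q@K.T
    return q[:,:2]/q[:,2:]
def ray(c,uv,z):
    T=np.array(c["camera_from_world"]);K=np.array(c["intrinsics"])
    d=T[:3,:3].T@np.linalg.solve(K,[uv[0],uv[1],1.]);o=-T[:3,:3].T@T[:3,3]
    return (o+d*(z-o[2])/d[2])[:2]
def box(x0,x1,y0,y1,z0,z1): return np.array([[x,y,z] for x in(x0,x1) for y in(y0,y1) for z in(z0,z1)])
th=np.linspace(0,2*np.pi,32,endpoint=False)
def cyl(r,z0,z1): return np.array([[r*np.cos(t),r*np.sin(t),z] for t in th for z in(z0,z1)])
arch=np.array([[.017*np.cos(t),y,.019+.017*np.sin(t)] for t in np.linspace(0,np.pi,16) for y in(-.0125,.0125)]+[[x,y,0] for x in(-.017,.017) for y in(-.0125,.0125)])
M={"block":[box(-.03,.03,-.0125,.0125,0,.009),arch],
"bushing":[cyl(.023,0,.006),cyl(.015,0,.028)],
"channel":[box(-.026,.026,-.017,.017,0,.005),box(-.026,.026,-.017,-.012,0,.024),box(-.026,.026,.012,.017,0,.024)],
"basket":[np.vstack([box(-.08,.08,-.0975,.0975,.038,.04),box(-.0655,.0655,-.083,.083,0,.001)])]}
S=4
def fit(kind,masks,x0,z=0.,half=80):
    """masks: list of (cam,bool mask); returns x,y,yaw,cost"""
    def cost(p,upd=False):
        R=np.array([[np.cos(p[2]),-np.sin(p[2]),0],[np.sin(p[2]),np.cos(p[2]),0],[0,0,1]])
        e=0
        for c,m in masks:
            u0=proj(c,np.array([[x0[0],x0[1],z]]))[0].astype(int)-half
            im=np.zeros((2*half*S,2*half*S),np.uint8)
            for pts in M[kind]:
                uv=(proj(c,pts@R.T+[p[0],p[1],z])-u0)*S+S/2-.5
                cv2.fillConvexPoly(im,cv2.convexHull(np.round(uv).astype(np.int32)),255)
            im=cv2.resize(im,(2*half,2*half),interpolation=cv2.INTER_AREA)/255.
            mp=np.pad(m.astype(float),half)[u0[1]+half:u0[1]+3*half,u0[0]+half:u0[0]+3*half]
            e+=np.abs(im-mp).sum()/max(mp.sum(),1)
        return e
    best=None
    yaws=[0.] if kind=="bushing" else ([x0[2]] if len(x0)>2 else np.arange(0,np.pi,np.pi/8))
    for y in yaws:
        s=np.array([[x0[0],x0[1],y]]*4)+[[0,0,0],[.008,0,0],[0,.008,0],[0,0,.2]]
        r=minimize(cost,s[0],method="Nelder-Mead",options=dict(initial_simplex=s,xatol=1e-4,fatol=1e-4))
        if best is None or r.fun<best.fun: best=r
    return best.x,best.fun
def dark(c):
    f=c["frame"].astype(int); hsv=cv2.cvtColor(c["frame"],cv2.COLOR_RGB2HSV)
    return (f.max(2)<110)&(f.max(2)-f.min(2)<30)
def near(m,uv,r):
    """connected comps touching disc r around uv"""
    n,l=cv2.connectedComponents(m.astype(np.uint8))
    d=np.zeros(m.shape,np.uint8);cv2.circle(d,tuple(int(v) for v in uv),r,1,-1)
    ids=set(np.unique(l[d>0]))-{0}
    return np.isin(l,list(ids))
def st():
    s=read_state();q=s["eef_rot"]
    from scipy.spatial.transform import Rotation as Ro
    R=Ro.from_quat(q);m=R.as_matrix()
    return s,m,np.arctan2(m[1,0],m[0,0])
def go(x,y,z,yaw=None):
    """delta in tool axes (cm) and turn about tool z"""
    s,m,ps=st(); d=m.T@(np.array([x,y,z])-s["ee_pos"])*100
    from scipy.spatial.transform import Rotation as Ro
    if yaw is None: yaw=ps
    yaw=ps+(yaw-ps+np.pi/2)%np.pi-np.pi/2
    T=np.array([[np.cos(yaw),np.sin(yaw),0],[np.sin(yaw),-np.cos(yaw),0],[0,0,-1]])
    rv=Ro.from_matrix(m.T@T).as_rotvec()
    print("t",s["time"],"pos",s["ee_pos"].round(4),"yaw",round(ps,3),"->",round(yaw,3),"d",d.round(2),"rv",rv.round(3),"F",s["ft_force"].round(1),"w",round(s["width"],4),"q7",s["joint_positions"].round(2))
E
cat > est.py <<'E'
from h import *
import sys
c=camera("top"); s=camera("scene")
def run(name,kind,uv,z=0.):
    if kind=="basket":
        ms=[]
        p=ray(c,uv,0.02)
        for cc in(c,s):
            h=cv2.cvtColor(cc["frame"],cv2.COLOR_RGB2HSV); g=((h[...,0]>33)&(h[...,0]<52)&(h[...,1]>120)&(h[...,2]>90))
            g=cv2.morphologyEx(g.astype(np.uint8),cv2.MORPH_CLOSE,np.ones((9,9)))>0
            ms.append((cc,near(g,proj(cc,np.array([[*p,0.02]]))[0],5)))
        for m in (ms[:1],ms):
            print(name,*fit(kind,m,[*p,0.],half=110))
        return
    p=ray(c,uv,z+.015)
    ms=[(cc,near(cv2.morphologyEx(dark(cc).astype(np.uint8),cv2.MORPH_CLOSE,np.ones((3,3)))>0,proj(cc,np.array([[*p,z+.012]]))[0],6)) for cc in(c,s)]
    for m in (ms[:1],ms[1:],ms): print(name,*fit(kind,m,p,z,half=40))
if __name__=="__main__":
    run("bushA","bushing",(233,268));run("bushB","bushing",(420,270))
    run("blkA","block",(281,233));run("blkB","block",(329,267));run("chan","channel",(385,232))
    run("bblock","basket",(127,222));run("bbush","basket",(331,155));run("bchan","basket",(524,228))
E
python3 est.py
```

```text
bushA [ 0.44328675  0.17937941 -0.05990417] 0.23104087406106721
bushA [0.4406896  0.17583128 0.17368861] 0.26139622135870294
bushA [0.44378839 0.17892991 0.27470037] 0.5103374991583687
bushB [ 0.44282886 -0.16659948  0.06016108] 0.24485170952803229
bushB [ 0.438807   -0.17555343 -0.08149498] 0.2702155242262194
bushB [ 0.44323653 -0.1685385   0.25923313] 0.5699291303381271
blkA [ 0.51008374  0.09269806 -0.50845773] 0.07363740312539703
blkA [ 0.50873567  0.09019028 -0.64772578] 0.345763965963744
blkA [0.5100437  0.09270958 2.63543289] 0.4389455547218819
blkB [4.47954849e-01 2.29214881e-03 3.29871715e+00] 0.08608431825386044
blkB [ 4.45751175e-01 -9.87145139e-04  3.46310112e+00] 0.20893190180956703
blkB [4.47696995e-01 2.07240280e-03 3.33779815e+00] 0.34777916034702916
chan [ 0.5126072  -0.10281627  0.85308129] 0.07807749250713177
chan [ 0.51178299 -0.10511055  0.95474522] 0.2926680399786374
chan [ 0.51276229 -0.10302957  0.9394816 ] 0.41867375494600956
bblock [0.52430969 0.37042706 0.18770271] 0.03674362979276813
bblock [0.52482404 0.3717775  0.18497711] 0.06594221462710462
bbush [ 6.61941987e-01 -1.43439935e-04  7.66654794e-02] 0.03813490537827331
bbush [ 6.62300383e-01 -6.18578119e-04  8.31923004e-02] 0.07952768402368517
bchan [ 0.51896618 -0.35339014 -0.09301431] 0.035189216123364196
bchan [ 0.51907084 -0.35453827 -0.09740541] 0.6837182870227898
```

```bash
cat > ov.py <<'E'
from h import *
c=camera("top"); s=camera("scene")
L=[("bushing",.4433,.1794,0),("bushing",.4428,-.1666,0),("block",.5101,.0927,-.508),("block",.448,.0023,.157),("channel",.5126,-.1028,.853)]
rows=[]
for cc in(c,s):
    r=[]
    for k,x,y,a in L:
        im=cc["frame"][:,:,::-1].copy();u=proj(cc,np.array([[x,y,.01]]))[0].astype(int)
        cr=cv2.resize(im[u[1]-25:u[1]+25,u[0]-25:u[0]+25],None,fx=5.2,fy=5.2,interpolation=cv2.INTER_CUBIC)
        cr=cv2.resize(cr,(260,260))
        R=np.array([[np.cos(a),-np.sin(a),0],[np.sin(a),np.cos(a),0],[0,0,1]])
        for pts in M[k]:
            uv=(proj(cc,pts@R.T+[x,y,0])-(u-25)+.5)*5.2
            cv2.polylines(cr,[cv2.convexHull(np.round(uv).astype(np.int32))],True,(0,0,255),1)
        r.append(cr)
    rows.append(np.hstack(r))
o=np.vstack(rows);cv2.imwrite("pics/ov1.png",cv2.resize(o,(800,320)))
E
python3 ov.py; python3 -c "
from h import *
go(.4428,-.1666,.15,0)"
```

```text
t 1.1 pos [ 0.2323 -0.5802  0.2226] yaw 0.381 -> 0.0 d [ 34.91 -30.58   7.26] rv [ 0.    -0.     0.381] F [ 0.1 -0.3 -0.4] w 0.087 q7 [ 1.17  0.33 -0.06  1.46  0.02  1.35 -0.09]
```

View pics/ov1.png

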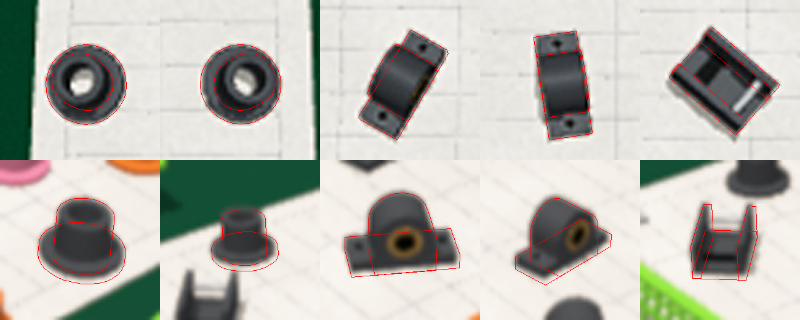

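>>> {"api": "play_rows", "payload": {
  "moves": [
    [[6, -5, 1], [0, 0, 0.1], 6],
    [[12, -10, 3], [0, 0, 0.2], 6],
    [[18, -15, 4], [0, 0, 0.3], 6],
    [[24, -20, 6], [0, 0, 0.38], 6],
    [[30, -25.5, 7.2], [0, 0, 0.381], 6],
    [[34.9, -30.6, 7.2], [0, 0, 0.381], 6],
    [[34.9, -30.6, 7.2], [0, 0, 0.381], 6],
    [[34.9, -30.6, 7.2], [0, 0, 0.381], 6]
  ],
  "grip_force": 15
}}

```text
time: 2.1
ee_pos: [0.4437, -0.1631, 0.1506]
eef_rot: [1.0, 0.002, 0.0, -0.0]
ft_force: [-0.6, -1.0, 0.2]
width: 0.0601
```

```bash
python3 -c "
from h import *
go(.4428,-.1666,.01,0)"
```

```text
t 2.1 pos [ 0.4437 -0.1631  0.1506] yaw 0.003 -> 0.0 d [-0.1   0.35 14.06] rv [-0.    -0.001  0.003] F [-0.6 -1.   0.2] w 0.0601 q7 [ 0.64  0.08 -0.4   1.93  0.03  1.14 -1.34]
```

>>> {"api": "play_rows", "payload": {
  "moves": [
    [[0, 0, 5], [0, 0, 0], 6],
    [[0, 0, 10], [0, 0, 0], 6],
    [[0, 0, 13], [0, 0, 0], 6],
    [[0, 0, 14], [0, 0, 0], 6],
    [[0, 0, 14], [0, 0, 0], 6],
    [[0, 0, 14], [0, 0, 0], 6]
  ]
}}

```text
time: 2.85
ee_pos: [0.4436, -0.1668, 0.0119]
eef_rot: [1.0, -0.0, 0.001, 0.0]
ft_force: [0.5, 0.5, 0.5]
width: 0.0604
```

```bash
python3 -c "
from h import *
go(.4428,-.1666,.01,0)
c=camera('scene');cv2.imwrite('pics/s1.png',cv2.resize(c['frame'][120:300,200:440,::-1],None,fx=3,fy=3))"
```

```text
t 2.85 pos [ 0.4436 -0.1668  0.0119] yaw -0.0 -> 0.0 d [-0.08 -0.02  0.19] rv [ 0.001 -0.002 -0.   ] F [0.5 0.5 0.5] w 0.0604 q7 [ 0.61  0.27 -0.38  2.05  0.13  0.85 -1.42]
```

View pics/s1.png

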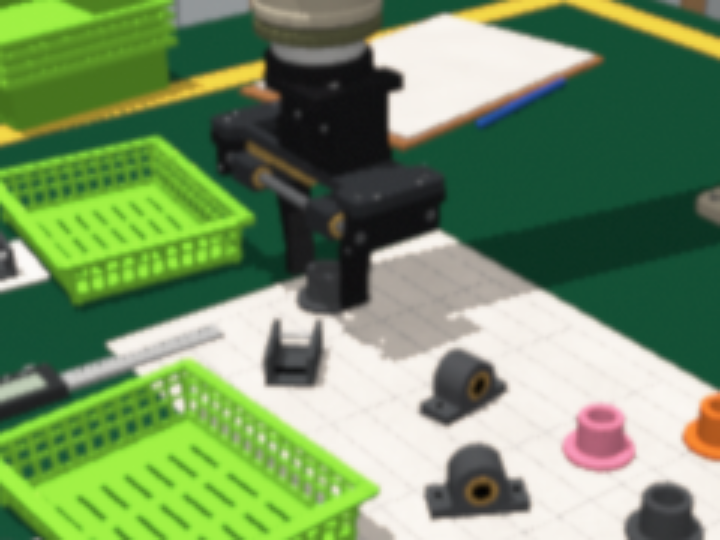

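>>> {"api": "play_rows", "payload": {
  "moves": [
    [[0, 0, 0.1], [0, 0, 0], 2],
    [[0, 0, 0.1], [0, 0, 0], 2],
    [[0, 0, 0.1], [0, 0, 0], 2],
    [[0, 0, 0.1], [0, 0, 0], 2],
    [[0, 0, 0.1], [0, 0, 0], 2]
  ],
  "grip_force": 20
}}

```text
time: 3.52
ee_pos: [0.4426, -0.1665, 0.0096]
eef_rot: [1.0, -0.0, 0.0, 0.0]
ft_force: [-0.6, -0.0, 0.0]
width: 0.0296
```

```bash
python3 -c "
from h import *
go(.4428,-.1666,.01,0)"
```

```text
t 3.525 pos [ 0.4426 -0.1665  0.0096] yaw -0.0 -> 0.0 d [ 0.02  0.01 -0.04] rv [ 0. -0. -0.] F [-0.6 -0.   0. ] w 0.0296 q7 [ 0.61  0.27 -0.38  2.05  0.14  0.84 -1.42]
```

>>> {"api": "play_rows", "payload": {
  "moves": [
    [[0, 0, -2], [0, 0, 0], 2],
    [[0, 0, -6], [0, 0, 0], 2],
    [[2, -1, -10], [0, 0, 0.077], 2],
    [[6, -3.5, -12], [0, 0, 0.077], 2],
    [[11, -6.5, -12], [0, 0, 0.077], 2],
    [[16, -9.5, -12], [0, 0, 0.077], 2],
    [[20, -11.5, -12], [0, 0, 0.077], 2],
    [[22.2, -12.6, -12], [0, 0, 0.077], 2]
  ]
}}

```text
time: 4.53
ee_pos: [0.666, -0.0385, 0.1288]
eef_rot: [0.999, -0.038, -0.0, -0.0]
ft_force: [0.1, -0.0, 0.1]
width: 0.0294
```

>>> {"api": "play_rows", "payload": {
  "moves": [
    [[0, 0, 3], [0, 0, 0], 2],
    [[0, 0, 7], [0, 0, 0], 2],
    [[0, 0, 9.5], [0, 0, 0], 2],
    [[0, 0, 10.5], [0, 0, 0], 2],
    [[0, 0, 10.5], [0, 0, 0], 2],
    [[0, 0, 10.5], [0, 0, 0], 2]
  ]
}}

```text
time: 5.28
ee_pos: [0.6655, -0.0405, 0.026]
eef_rot: [0.999, -0.039, 0.001, 0.0]
ft_force: [0.4, -0.2, -1.1]
width: 0.0292
```

```bash
python3 -c "
from h import *
go(.665,-.04,.0135,.077)
c=camera('scene');cv2.imwrite('pics/s2.png',cv2.resize(c['frame'][150:350,130:370,::-1],None,fx=3,fy=3))"
```

```text
t 5.275 pos [ 0.6655 -0.0405  0.026 ] yaw -0.077 -> 0.077 d [-0.06 -0.04  1.25] rv [ 0.    -0.002 -0.154] F [ 0.4 -0.2 -1.1] w 0.0292 q7 [ 0.3   0.62 -0.42  1.52  0.28  1.06 -1.84]
```

View pics/s2.png

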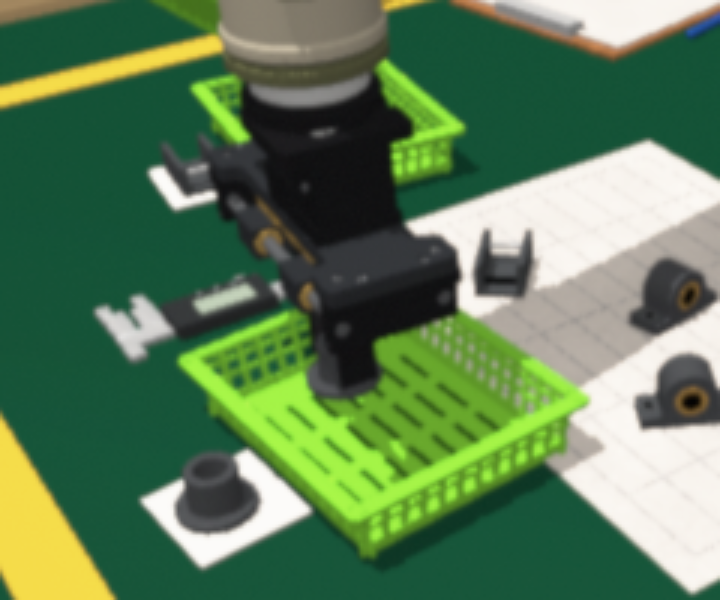

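>>> {"api": "play_rows", "payload": {
  "moves": [
    [[0, 0, 0.5], [0, 0, 0], 2],
    [[0, 0, 0.9], [0, 0, 0], 2],
    [[0, 0, 1.15], [0, 0, 0], 2],
    [[0, 0, 1.15], [0, 0, 0], 2],
    [[0, 0, 1.15], [0, 0, 0], 2]
  ]
}}

```text
time: 5.95
ee_pos: [0.6646, -0.0405, 0.013]
eef_rot: [0.999, -0.039, -0.0, 0.0]
ft_force: [0.3, -0.3, 0.0]
width: 0.0295
```

>>> {"api": "play_rows", "payload": {
  "moves": [
    [[0, 0, 0], [0, 0, 0], 4.4],
    [[0, 0, 0], [0, 0, 0], 4.4],
    [[0, 0, 0], [0, 0, 0], 4.4],
    [[0, 0, -4], [0, 0, 0], 4.4],
    [[0, 0, -9], [0, 0, 0], 4.4],
    [[0, 0, -13], [0, 0, 0], 5],
    [[0, 0, -14], [0, 0, 0], 6],
    [[0, 0, -14], [0, 0, 0], 6]
  ]
}}

```text
time: 6.95
ee_pos: [0.6647, -0.0405, 0.1532]
eef_rot: [0.999, -0.039, 0.0, 0.0]
ft_force: [0.0, -0.1, -1.2]
width: 0.0583
```

```bash
python3 -c "
from h import *
go(.4433,.1794,.13,0)
c=camera('scene');cv2.imwrite('pics/s3.png',cv2.resize(c['frame'][150:350,130:370,::-1],None,fx=3,fy=3))"
```

```text
t 6.95 pos [ 0.6647 -0.0405  0.1532] yaw -0.077 -> 0.0 d [-23.77 -20.22   2.3 ] rv [ 0.    -0.001 -0.077] F [ 0.  -0.1 -1.2] w 0.0583 q7 [ 0.31  0.5  -0.45  1.41  0.22  1.28 -1.8 ]
```

View pics/s3.png

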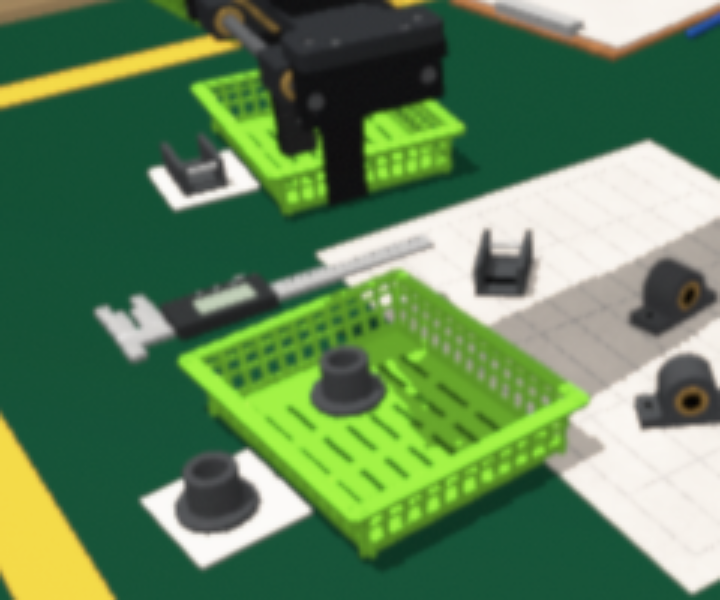

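>>> {"api": "play_rows", "payload": {
  "moves": [
    [[-4, -4, 0], [0, 0, -0.17], 6],
    [[-8, -7, 0], [0, 0, -0.34], 6],
    [[-12, -10, 0], [0, 0, -0.5], 6],
    [[-16, -14, 0], [0, 0, -0.68], 6],
    [[-20, -17, 0], [0, 0, -0.84], 6],
    [[-23.8, -20.2, 1.3], [0, 0, -0.877], 6],
    [[-23.8, -20.2, 1.3], [0, 0, -0.877], 6],
    [[-23.8, -20.2, 1.3], [0, 0, -0.877], 6]
  ]
}}

```text
time: 8.0
ee_pos: [0.4429, 0.1785, 0.1392]
eef_rot: [0.921, 0.389, -0.001, 0.0]
ft_force: [0.2, -0.7, -0.4]
width: 0.0601
```

```bash
python3 -c "
from h import *
go(.4433,.1794,.0095,.8)"
```

```text
t 8.0 pos [0.4429 0.1785 0.1392] yaw 0.799 -> 0.8 d [ 0.11 -0.03 12.97] rv [-0.     0.001 -0.001] F [ 0.2 -0.7 -0.4] w 0.0601 q7 [ 0.25  0.14 -0.77  1.91  0.11  1.13 -1.33]
```

>>> {"api": "play_rows", "payload": {
  "moves": [
    [[0, 0, 5], [0, 0, 0], 6],
    [[0, 0, 10], [0, 0, 0], 6],
    [[0, 0, 12.5], [0, 0, 0], 6],
    [[0, 0, 12.9], [0, 0, 0], 6],
    [[0, 0, 12.9], [0, 0, 0], 6],
    [[0, 0, 12.9], [0, 0, 0], 6],
    [[0, 0, 12.9], [0, 0, 0], 4.5]
  ]
}}

```text
time: 8.88
ee_pos: [0.4436, 0.1793, 0.0119]
eef_rot: [0.921, 0.389, 0.001, 0.0]
ft_force: [-0.2, 0.5, -0.6]
width: 0.0555
```

```bash
python3 -c "
from h import *
go(.4433,.1794,.0095,.8)
c=camera('scene');cv2.imwrite('pics/s4.png',cv2.resize(c['frame'][180:380,330:570,::-1],None,fx=3,fy=3))"
```

```text
t 8.875 pos [0.4436 0.1793 0.0119] yaw 0.8 -> 0.8 d [-0.02 -0.03  0.24] rv [ 0.001 -0.001 -0.   ] F [-0.2  0.5 -0.6] w 0.0555 q7 [ 0.17  0.34 -0.73  2.02  0.29  0.88 -1.48]
```

View pics/s4.png

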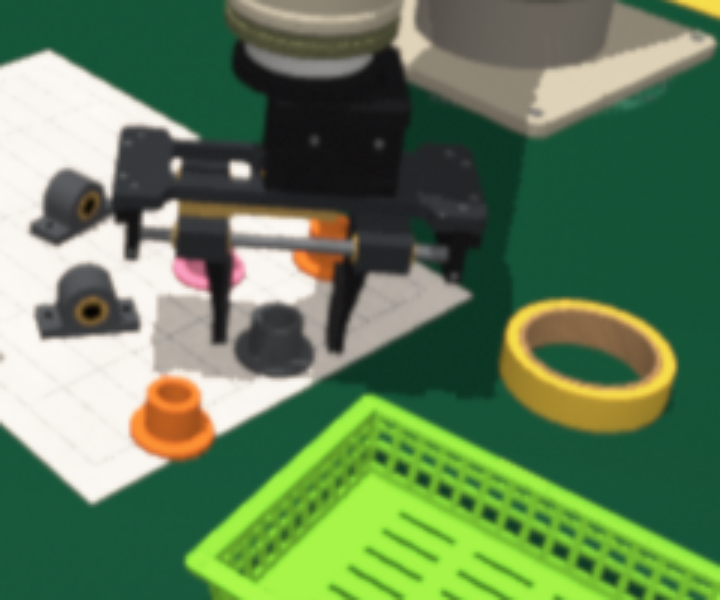

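>>> {"api": "play_rows", "payload": {
  "moves": [
    [[0, 0, 0.15], [0, 0, 0], 2],
    [[0, 0, 0.15], [0, 0, 0], 2],
    [[0, 0, 0.15], [0, 0, 0], 2],
    [[0, 0, 0.15], [0, 0, 0], 2],
    [[0, 0, 0.15], [0, 0, 0], 2]
  ]
}}

```text
time: 9.55
ee_pos: [0.4429, 0.1793, 0.0095]
eef_rot: [0.921, 0.389, -0.0, 0.0]
ft_force: [-0.0, -0.2, 1.1]
width: 0.0297
```

```bash
python3 -c "
from h import *
go(.659,.04,.13,.8)
c=camera('scene');cv2.imwrite('pics/s5.png',cv2.resize(c['frame'][180:380,330:570,::-1],None,fx=3,fy=3))"
```

```text
t 9.55 pos [0.4429 0.1793 0.0095] yaw 0.8 -> 0.8 d [  5.07  25.21 -12.05] rv [ 0.  0. -0.] F [-0.  -0.2  1.1] w 0.0297 q7 [ 0.17  0.35 -0.72  2.02  0.3   0.88 -1.49]
```

View pics/s5.png

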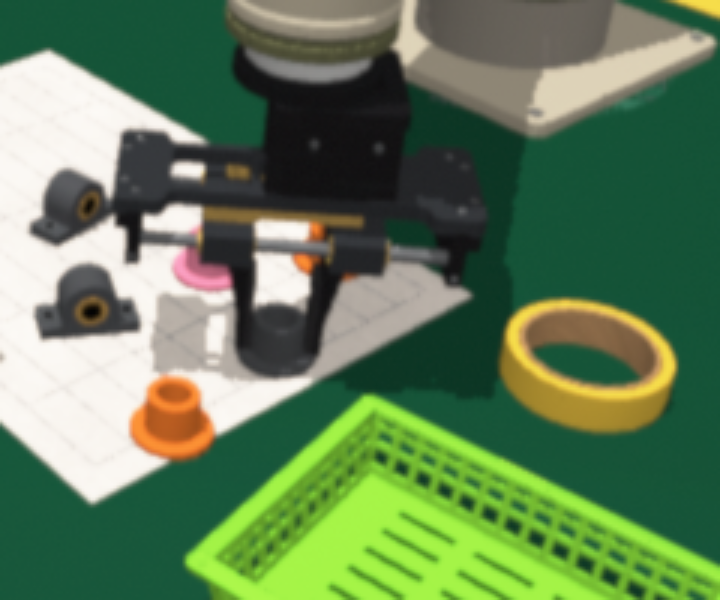

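>>> {"api": "play_rows", "payload": {
  "moves": [
    [[0, 0, -3], [0, 0, 0], 2],
    [[0, 1, -8], [0, 0, 0], 2],
    [[1, 5, -12], [0, 0, 0], 2],
    [[2, 10, -12], [0, 0, 0], 2],
    [[3, 15, -12], [0, 0, 0], 2],
    [[4, 20, -12], [0, 0, 0], 2],
    [[5, 24, -12], [0, 0, 0], 2],
    [[5.1, 25.2, -12], [0, 0, 0], 2]
  ]
}}

```text
time: 10.6
ee_pos: [0.6605, 0.0382, 0.1286]
eef_rot: [0.922, 0.388, -0.0, -0.0]
ft_force: [-0.7, -0.7, 0.5]
width: 0.0301
```

>>> {"api": "play_rows", "payload": {
  "moves": [
    [[0, 0, 3], [0, 0, 0], 2],
    [[0, 0, 7], [0, 0, 0], 2],
    [[0, 0, 10], [0, 0, 0], 2],
    [[0, 0, 11], [0, 0, 0], 2],
    [[0, 0, 11.3], [0, 0, 0], 2],
    [[0, 0, 11.6], [0, 0, 0], 2],
    [[0, 0, 11.65], [0, 0, 0], 2],
    [[0, 0, 11.65], [0, 0, 0], 2]
  ]
}}

```text
time: 11.6
ee_pos: [0.6595, 0.0402, 0.0137]
eef_rot: [0.921, 0.389, 0.0, 0.0]
ft_force: [0.2, -0.2, 0.2]
width: 0.0301
```

```bash
python3 -c "
from h import *
go(.659,.04,.013,.8)
c=camera('scene');cv2.imwrite('pics/s6.png',cv2.resize(c['frame'][150:350,130:370,::-1],None,fx=3,fy=3))"
```

```text
t 11.6 pos [0.6595 0.0402 0.0137] yaw 0.8 -> 0.8 d [-0.05 -0.02  0.07] rv [ 0.001 -0.001 -0.   ] F [ 0.2 -0.2  0.2] w 0.0301 q7 [ 0.29  0.66 -0.58  1.53  0.39  1.06 -1.16]
```

View pics/s6.png

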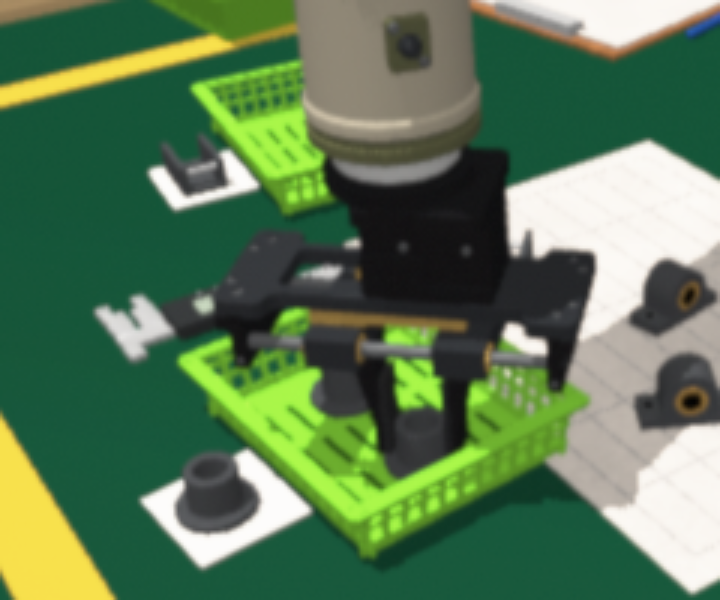

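Bushing A is about 1 mm above the floor in the bushing basket; lower 0.05 cm, release, retreat.

>>> {"api": "play_rows", "payload": {
  "moves": [
    [[0, 0, 0.05], [0, 0, 0], 2],
    [[0, 0, 0.05], [0, 0, 0], 4.4],
    [[0, 0, 0.05], [0, 0, 0], 4.4],
    [[0, 0, 0.05], [0, 0, 0], 4.4],
    [[0, 0, -4], [0, 0, 0], 4.4],
    [[0, 0, -9], [0, 0, 0], 4.4],
    [[0, 0, -13], [0, 0, 0], 5],
    [[0, 0, -13], [0, 0, 0], 6]
  ]
}}

```text
time: 12.65
ee_pos: [0.6611, 0.0407, 0.1471]
eef_rot: [0.921, 0.389, 0.003, 0.001]
ft_force: [0.2, 0.6, -0.6]
width: 0.0538
```

```bash
python3 -c "
from h import *
go(.5101,.0927,.13,2.63)
go(.448,.0023,.13,.157)
go(.5126,-.1028,.13,.853)
"
```

```text
t 12.65 pos [0.6611 0.0407 0.1471] yaw 0.8 -> -0.512 d [ -6.8  -14.46   1.61] rv [ 1.000e-03 -7.000e-03  1.311e+00] F [ 0.2  0.6 -0.6] w 0.0538 q7 [ 0.31  0.53 -0.62  1.43  0.32  1.28 -1.1 ]
t 12.65 pos [0.6611 0.0407 0.1471] yaw 0.8 -> 0.157 d [-17.62 -12.61   1.57] rv [ 0.003 -0.006  0.643] F [ 0.2  0.6 -0.6] w 0.0538 q7 [ 0.31  0.53 -0.62  1.43  0.32  1.28 -1.1 ]
t 12.65 pos [0.6611 0.0407 0.1471] yaw 0.8 -> 0.853 d [-20.65  -0.65   1.61] rv [ 0.004 -0.004 -0.053] F [ 0.2  0.6 -0.6] w 0.0538 q7 [ 0.31  0.53 -0.62  1.43  0.32  1.28 -1.1 ]
```

>>> {"api": "play_rows", "payload": {
  "moves": [
    [[-5, -0.2, 0], [0, 0, -0.06], 5.5],
    [[-10, -0.4, 0], [0, 0, -0.06], 5.5],
    [[-15, -0.5, 1], [0, 0, -0.06], 5.5],
    [[-20, -0.6, 1.6], [0, 0, -0.06], 5.5],
    [[-20.7, -0.6, 1.6], [0, 0, -0.06], 5.5],
    [[-20.7, -0.6, 1.6], [0, 0, -0.06], 5.5]
  ]
}}

```text
time: 13.4
ee_pos: [0.5106, -0.1041, 0.1269]
eef_rot: [0.909, 0.416, -0.0, 0.0]
ft_force: [0.4, 0.5, -0.6]
width: 0.0553
```

```bash
python3 -c "
from h import *
go(.5126,-.1028,.05,.86)
"
```

```text
t 13.4 pos [ 0.5106 -0.1041  0.1269] yaw 0.859 -> 0.86 d [0.24 0.07 7.69] rv [ 0.     0.    -0.001] F [ 0.4  0.5 -0.6] w 0.0553 q7 [ 0.69  0.24 -0.64  1.83  0.16  1.12 -0.72]
```

>>> {"api": "play_rows", "payload": {
  "moves": [
    [[0.2, 0.05, 4], [0, 0, 0], 5.5],
    [[0.2, 0.05, 7.5], [0, 0, 0], 5.5],
    [[0.2, 0.05, 7.5], [0, 0, 0], 5.5],
    [[0.2, 0.05, 7.5], [0, 0, 0], 5.5]
  ]
}}

```text
time: 13.9
ee_pos: [0.5136, -0.1019, 0.0532]
eef_rot: [0.909, 0.417, 0.001, 0.0]
ft_force: [-0.2, -0.5, 1.2]
width: 0.055
```

```bash
python3 -c "
from h import *
go(.5126,-.1028,.006,.86)
c=camera('scene');cv2.imwrite('pics/s7.png',cv2.resize(c['frame'][150:350,180:420,::-1],None,fx=3,fy=3))"
```

```text
t 13.9 pos [ 0.5136 -0.1019  0.0532] yaw 0.861 -> 0.86 d [-0.14 -0.02  4.72] rv [ 0.001 -0.001  0.001] F [-0.2 -0.5  1.2] w 0.055 q7 [ 0.65  0.34 -0.62  1.89  0.24  0.98 -0.78]
```

View pics/s7.png

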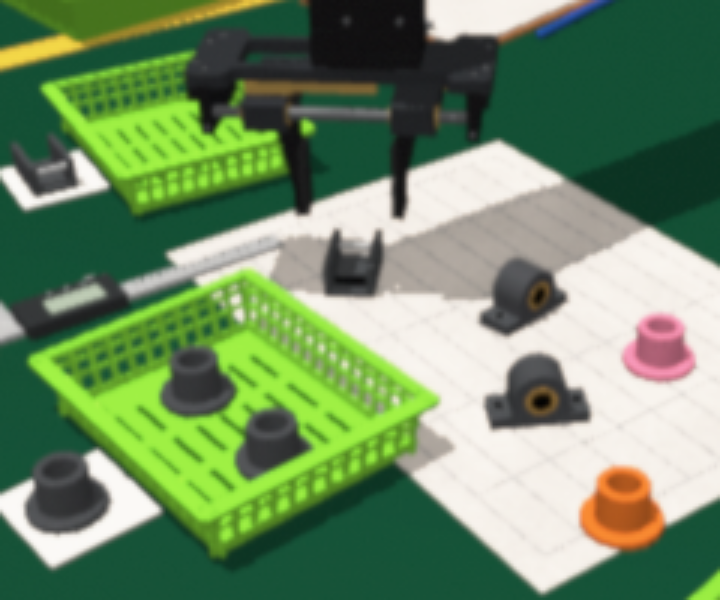

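>>> {"api": "play_rows", "payload": {
  "moves": [
    [[-0.1, 0, 3], [0, 0, 0], 5.5],
    [[-0.1, 0, 4.5], [0, 0, 0], 5.5],
    [[-0.1, 0, 4.5], [0, 0, 0], 5.5],
    [[-0.1, 0, 4.5], [0, 0, 0], 2.5],
    [[-0.1, 0, 4.5], [0, 0, 0], 2.5],
    [[-0.1, 0, 4.5], [0, 0, 0], 2.5],
    [[-0.1, 0, 4.5], [0, 0, 0], 2.5]
  ]
}}

```text
time: 14.82
ee_pos: [0.5121, -0.1038, 0.0076]
eef_rot: [0.909, 0.417, 0.0, 0.0]
ft_force: [-0.7, -0.5, 6.1]
width: 0.0342
```

```bash
python3 -c "
from h import *
go(.519,-.3538,.13,0.86)
c=camera('scene');cv2.imwrite('pics/s8.png',cv2.resize(c['frame'][150:350,180:420,::-1],None,fx=3,fy=3))"
```

```text
t 14.825 pos [ 0.5121 -0.1038  0.0076] yaw 0.86 -> 0.86 d [-18.49  16.86 -12.23] rv [ 0.001 -0.    -0.   ] F [-0.7 -0.5  6.1] w 0.0342 q7 [ 0.63  0.41 -0.6   1.92  0.29  0.9  -0.82]
```

View pics/s8.png

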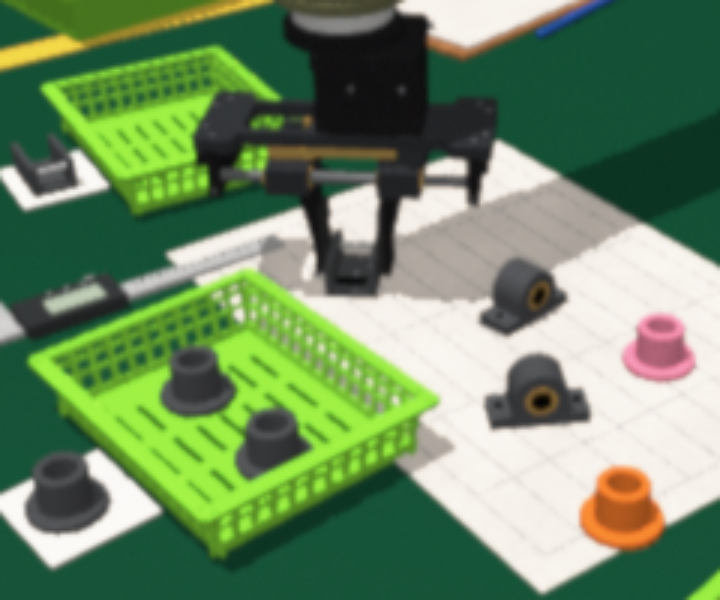

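>>> {"api": "play_rows", "payload": {
  "moves": [
    [[0, 0, -3], [0, 0, 0], 2.5],
    [[0, 0, -8], [0, 0, 0], 2.5],
    [[-2, 2, -12], [0, 0, 0], 2.5],
    [[-6, 5.5, -12.2], [0, 0, 0], 2.5],
    [[-10, 9, -12.2], [0, 0, 0], 2.5],
    [[-14, 13, -12.2], [0, 0, 0], 2.5],
    [[-17.5, 16, -12.2], [0, 0, 0], 2.5],
    [[-18.5, 16.9, -12.2], [0, 0, 0], 2.5]
  ]
}}

```text
time: 15.88
ee_pos: [0.5175, -0.3577, 0.1283]
eef_rot: [0.91, 0.415, -0.001, -0.0]
ft_force: [0.4, 0.6, -0.7]
width: 0.0336
```

>>> {"api": "play_rows", "payload": {
  "moves": [
    [[0, 0, 3], [0, 0, 0], 2.5],
    [[0, 0, 7], [0, 0, 0], 2.5],
    [[0, 0, 10], [0, 0, 0], 2.5],
    [[0, 0, 11], [0, 0, 0], 2.5],
    [[0, 0, 11.4], [0, 0, 0], 2.5],
    [[0, 0, 11.7], [0, 0, 0], 2.5],
    [[0, 0, 11.7], [0, 0, 0], 2.5]
  ]
}}

```text
time: 16.75
ee_pos: [0.5194, -0.3543, 0.0129]
eef_rot: [0.909, 0.417, 0.0, 0.001]
ft_force: [-0.2, -0.4, -0.1]
width: 0.0335
```

```bash
python3 -c "
from h import *
go(.519,-.3538,.0106,0.86)
c=camera('scene');cv2.imwrite('pics/s9.png',cv2.resize(c['frame'][120:270,150:330,::-1],None,fx=4,fy=4))"
```

```text
t 16.75 pos [ 0.5194 -0.3543  0.0129] yaw 0.86 -> 0.86 d [ 0.01 -0.06  0.23] rv [ 0.001 -0.    -0.   ] F [-0.2 -0.4 -0.1] w 0.0335 q7 [ 0.88  0.58 -0.47  1.63  0.3   1.   -0.39]
```

View pics/s9.png

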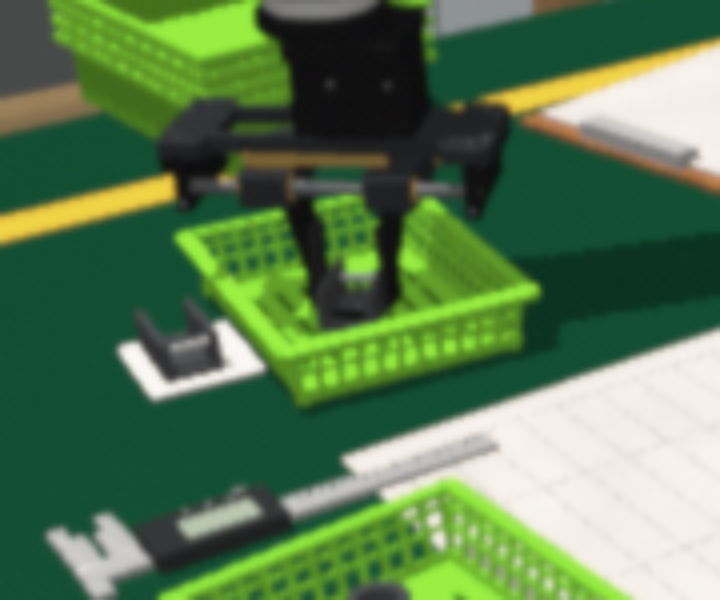

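>>> {"api": "play_rows", "payload": {
  "moves": [
    [[0, 0, 0.1], [0, 0, 0], 2.5],
    [[0, 0, 0.2], [0, 0, 0], 2.5],
    [[0, 0, 0.2], [0, 0, 0], 2.5],
    [[0, 0, 0.2], [0, 0, 0], 2.5]
  ]
}}

```text
time: 17.3
ee_pos: [0.5192, -0.3542, 0.0107]
eef_rot: [0.909, 0.417, 0.0, 0.0]
ft_force: [-2.1, 0.5, 5.0]
width: 0.0338
```

>>> {"api": "play_rows", "payload": {
  "moves": [
    [[0, 0, 0], [0, 0, 0], 5],
    [[0, 0, 0], [0, 0, 0], 5],
    [[0, 0, 0], [0, 0, 0], 5],
    [[0, 0, -4], [0, 0, 0], 5],
    [[0, 0, -9], [0, 0, 0], 5],
    [[0, 0, -13], [0, 0, 0], 5],
    [[0, 0, -13], [0, 0, 0], 5],
    [[0, 0, -13], [0, 0, 0], 5]
  ]
}}

```text
time: 18.3
ee_pos: [0.5186, -0.354, 0.1394]
eef_rot: [0.909, 0.417, -0.0, -0.0]
ft_force: [-0.5, -0.6, -0.6]
width: 0.0502
```

```bash
python3 -c "
from h import *
go(.448,.0023,.13,.157)
c=camera('scene');cv2.imwrite('pics/s10.png',cv2.resize(c['frame'][120:270,150:330,::-1],None,fx=4,fy=4))"
```

```text
t 18.3 pos [ 0.5186 -0.354   0.1394] yaw 0.86 -> 0.157 d [ 22.39 -28.61   0.95] rv [-0.     0.     0.703] F [-0.5 -0.6 -0.6] w 0.0502 q7 [ 0.91  0.44 -0.5   1.53  0.22  1.22 -0.34]
```

View pics/s10.png

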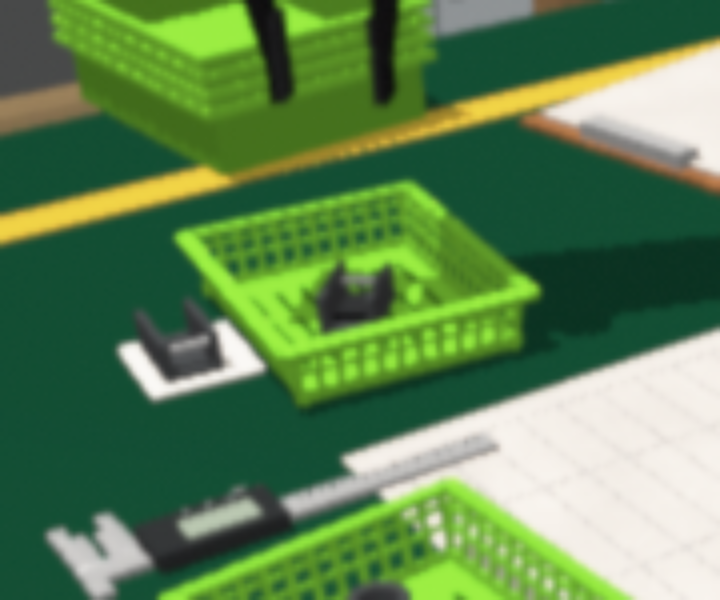

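>>> {"api": "play_rows", "payload": {
  "moves": [
    [[3.5, -4, 0], [0, 0, 0.15], 5],
    [[7, -9, 0], [0, 0, 0.3], 5],
    [[11, -14, 0], [0, 0, 0.45], 5],
    [[15, -19, 0], [0, 0, 0.6], 5],
    [[19, -24, 0], [0, 0, 0.7], 5],
    [[22.4, -28.6, 1], [0, 0, 0.7], 5],
    [[22.4, -28.6, 1], [0, 0, 0.7], 5],
    [[22.4, -28.6, 1], [0, 0, 0.7], 5]
  ]
}}

```text
time: 19.35
ee_pos: [0.4481, 0.0018, 0.1294]
eef_rot: [0.997, 0.08, -0.001, 0.0]
ft_force: [-0.2, -0.4, 0.8]
width: 0.05
```

```bash
python3 -c "
from h import *
go(.448,.0023,.008,.157)
"
```

```text
t 19.35 pos [0.4481 0.0018 0.1294] yaw 0.16 -> 0.157 d [ 1.000e-02 -5.000e-02  1.214e+01] rv [-0.     0.001  0.003] F [-0.2 -0.4  0.8] w 0.05 q7 [ 0.56  0.07 -0.68  1.99  0.05  1.1  -1.55]
```

>>> {"api": "play_rows", "payload": {
  "moves": [
    [[0, 0, 4], [0, 0, 0], 5],
    [[0, 0, 8], [0, 0, 0], 5],
    [[0, 0, 11], [0, 0, 0], 5],
    [[0, 0, 12.1], [0, 0, 0], 5],
    [[0, 0, 12.1], [0, 0, 0], 5],
    [[0, 0, 12.1], [0, 0, 0], 5]
  ]
}}

```text
time: 20.1
ee_pos: [0.4494, 0.0019, 0.01]
eef_rot: [0.997, 0.08, 0.001, 0.0]
ft_force: [0.0, -0.3, 0.1]
width: 0.0501
```

```bash
python3 -c "
from h import *
go(.448,.0023,.008,.157)
c=camera('scene');cv2.imwrite('pics/s11.png',cv2.resize(c['frame'][160:310,250:430,::-1],None,fx=4,fy=4))"
```

```text
t 20.1 pos [0.4494 0.0019 0.01  ] yaw 0.159 -> 0.157 d [-0.13 -0.06  0.2 ] rv [ 0.001 -0.002  0.002] F [ 0.  -0.3  0.1] w 0.0501 q7 [ 0.5   0.27 -0.65  2.09  0.22  0.84 -1.69]
```

View pics/s11.png

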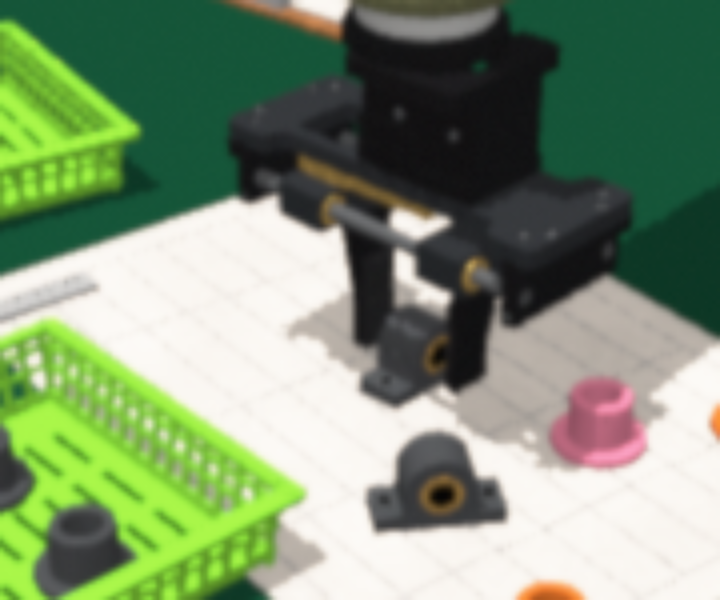

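>>> {"api": "play_rows", "payload": {
  "moves": [
    [[0, 0, 0], [0, 0, 0], 1.5],
    [[0, 0, 0], [0, 0, 0], 1.5],
    [[0, 0, 0], [0, 0, 0], 1.5],
    [[0, 0, 0], [0, 0, 0], 1.5],
    [[0, 0, 0], [0, 0, 0], 1.5],
    [[0, 0, 0], [0, 0, 0], 1.5]
  ]
}}

```text
time: 20.9
ee_pos: [0.4485, 0.0022, 0.0092]
eef_rot: [0.997, 0.08, 0.0, 0.0]
ft_force: [-1.7, -0.3, 4.0]
width: 0.025
```

```bash
python3 -c "
from h import *
go(.5169,.41,.13,.5)
"
```

```text
t 20.9 pos [0.4485 0.0022 0.0092] yaw 0.16 -> 0.5 d [ 13.24 -39.17 -12.09] rv [ 0.   -0.   -0.34] F [-1.7 -0.3  4. ] w 0.025 q7 [ 0.5   0.27 -0.65  2.1   0.22  0.84 -1.69]
```

>>> {"api": "play_rows", "payload": {
  "moves": [
    [[0, 0, -3], [0, 0, 0], 1.5],
    [[0, 0, -8], [0, 0, 0], 1.5],
    [[0, -2, -12], [0, 0, 0], 1.5],
    [[2, -7, -12.2], [0, 0, -0.1], 1.5],
    [[4, -12, -12.2], [0, 0, -0.2], 1.5],
    [[6, -17, -12.2], [0, 0, -0.34], 1.5],
    [[7.5, -22, -12.2], [0, 0, -0.34], 1.5],
    [[9, -27, -12.2], [0, 0, -0.34], 1.5]
  ]
}}

```text
time: 21.9
ee_pos: [0.4945, 0.2846, 0.1306]
eef_rot: [0.969, 0.247, -0.0, 0.0]
ft_force: [-0.2, -0.5, 0.5]
width: 0.0251
```

>>> {"api": "play_rows", "payload": {
  "moves": [
    [[0, -4.6, 0], [0, 0, 0], 1.5],
    [[0, -9.2, 0], [0, 0, 0], 1.5],
    [[0, -12, 0], [0, 0, 0], 1.5],
    [[0, -12, 0], [0, 0, 0], 1.5],
    [[0, -12, 0], [0, 0, 0], 1.5]
  ]
}}

```text
time: 22.52
ee_pos: [0.4374, 0.3876, 0.1306]
eef_rot: [0.969, 0.247, -0.0, 0.0]
ft_force: [0.7, 0.3, -0.2]
width: 0.0246
```

```bash
python3 -c "
from h import *
go(.5169,.41,.0125,.5)
"
```

```text
t 22.525 pos [0.4374 0.3876 0.1306] yaw 0.499 -> 0.5 d [ 8.06  1.83 11.81] rv [ 0.001  0.001 -0.001] F [ 0.7  0.3 -0.2] w 0.0246 q7 [-0.11  0.45 -0.87  1.65  0.37  1.21 -2.14]
```

>>> {"api": "play_rows", "payload": {
  "moves": [
    [[4, 0.9, 0], [0, 0, 0], 1.5],
    [[8.05, 1.85, 0], [0, 0, 0], 1.5],
    [[8.05, 1.85, 0], [0, 0, 0], 1.5],
    [[8.05, 1.85, 3], [0, 0, 0], 1.5],
    [[8.05, 1.85, 7], [0, 0, 0], 1.5],
    [[8.05, 1.85, 9.5], [0, 0, 0], 1.5],
    [[8.05, 1.85, 10.5], [0, 0, 0], 1.5],
    [[8.05, 1.85, 10.5], [0, 0, 0], 1.5]
  ]
}}

```text
time: 23.52
ee_pos: [0.5164, 0.4102, 0.0261]
eef_rot: [0.969, 0.247, -0.0, 0.0]
ft_force: [0.5, 0.2, -0.0]
width: 0.0248
```

```bash
python3 -c "
from h import *
go(.5169,.41,.0125,.5)
c=camera('scene');cv2.imwrite('pics/s12.png',cv2.resize(c['frame'][240:470,360:600,::-1],None,fx=2.6,fy=2.6))"
```

```text
t 23.525 pos [0.5164 0.4102 0.0261] yaw 0.499 -> 0.5 d [0.03 0.04 1.36] rv [ 0.     0.    -0.001] F [ 0.5  0.2 -0. ] w 0.0248 q7 [-0.2   0.7  -0.76  1.52  0.52  1.12 -2.14]
```

View pics/s12.png

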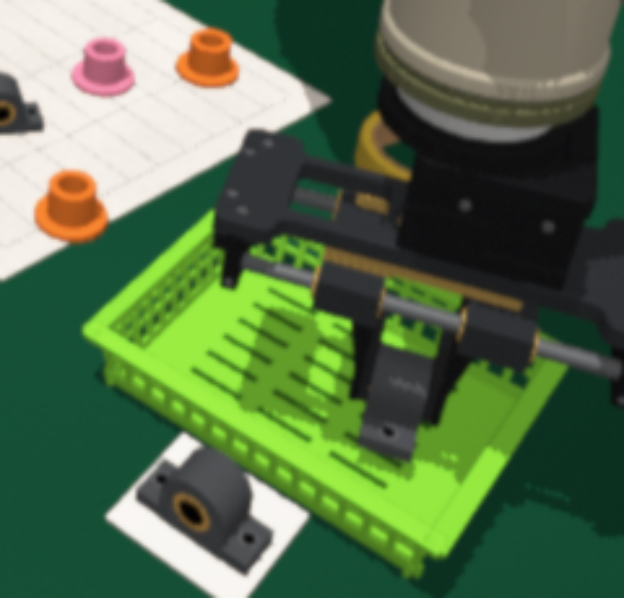

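>>> {"api": "play_rows", "payload": {
  "moves": [
    [[0, 0, 0.6], [0, 0, 0], 1.5],
    [[0, 0, 1.0], [0, 0, 0], 1.5],
    [[0, 0, 1.3], [0, 0, 0], 1.5],
    [[0, 0, 1.4], [0, 0, 0], 1.5],
    [[0, 0, 1.4], [0, 0, 0], 1.5]
  ]
}}

```text
time: 24.2
ee_pos: [0.5163, 0.4108, 0.0123]
eef_rot: [0.969, 0.247, 0.0, 0.0]
ft_force: [-1.2, -2.8, 3.2]
width: 0.0249
```

>>> {"api": "play_rows", "payload": {
  "moves": [
    [[0, 0, 0], [0, 0, 0], 4],
    [[0, 0, 0], [0, 0, 0], 4],
    [[0, 0, 0], [0, 0, 0], 4],
    [[0, 0, -4], [0, 0, 0], 4],
    [[0, 0, -9], [0, 0, 0], 4],
    [[0, 0, -13], [0, 0, 0], 5],
    [[0, 0, -13], [0, 0, 0], 5],
    [[0, 0, -13], [0, 0, 0], 5]
  ]
}}

```text
time: 25.2
ee_pos: [0.5163, 0.4105, 0.1414]
eef_rot: [0.969, 0.247, -0.0, 0.0]
ft_force: [-0.5, -0.1, -1.0]
width: 0.0495
```

```bash
python3 -c "
from h import *
go(.5101,.0927,.13,-.53)
c=camera('scene');cv2.imwrite('pics/s13.png',cv2.resize(c['frame'][240:470,360:600,::-1],None,fx=2.6,fy=2.6))"
```

```text
t 25.2 pos [0.5163 0.4105 0.1414] yaw 0.5 -> -0.53 d [-15.77  27.6    1.16] rv [1.00e-03 0.00e+00 1.03e+00] F [-0.5 -0.1 -1. ] w 0.0495 q7 [-0.17  0.59 -0.82  1.43  0.44  1.31 -2.09]
```

View pics/s13.png

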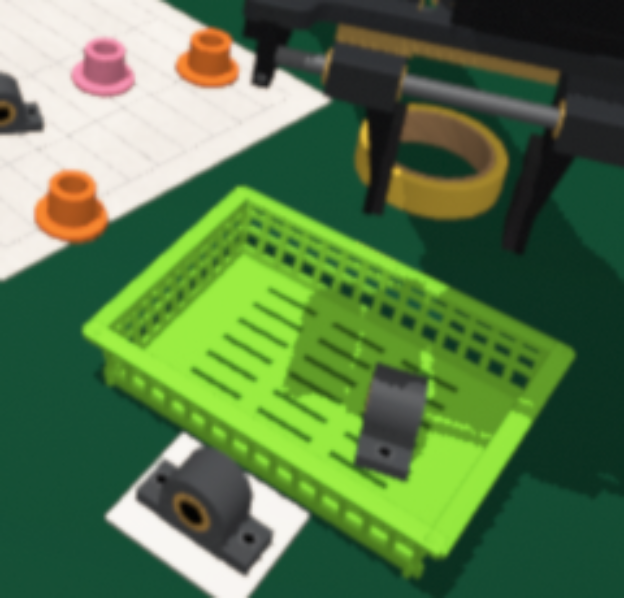

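>>> {"api": "play_rows", "payload": {
  "moves": [
    [[-2, 3.5, 0], [0, 0, -0.17], 5],
    [[-4, 7, 0], [0, 0, -0.35], 5],
    [[-6, 10.5, 0], [0, 0, -0.52], 5],
    [[-8, 14, 0], [0, 0, -0.7], 5],
    [[-10, 17.5, 0], [0, 0, -0.88], 5],
    [[-12, 21, 0], [0, 0, -1.05], 5],
    [[-14, 24.5, 0], [0, 0, -1.22], 5],
    [[-15.8, 27.6, 0.5], [0, 0, -1.4], 5]
  ]
}}

```text
time: 26.25
ee_pos: [0.5095, 0.091, 0.1361]
eef_rot: [0.58, 0.815, -0.0, -0.0]
ft_force: [-0.5, 0.4, 0.2]
width: 0.0502
```

```bash
python3 -c "
from h import *
go(.5101,.0927,.13,2.62)"
```

```text
t 26.25 pos [0.5095 0.091  0.1361] yaw 1.905 -> 2.62 d [0.14 0.11 0.61] rv [-0.001 -0.001 -0.715] F [-0.5  0.4  0.2] w 0.0502 q7 [ 0.73  0.39 -1.17  1.81  0.39  1.2  -0.22]
```

>>> {"api": "play_rows", "payload": {
  "moves": [
    [[0, 0, 0], [0, 0, -0.17], 5],
    [[0, 0, 0], [0, 0, -0.35], 5],
    [[0, 0, 0], [0, 0, -0.53], 5],
    [[0, 0, 1], [0, 0, -0.7], 5],
    [[0, 0, 4], [0, 0, -0.715], 5],
    [[0, 0, 7.5], [0, 0, -0.715], 5],
    [[0, 0, 7.5], [0, 0, -0.715], 5],
    [[0, 0, 7.5], [0, 0, -0.715], 5]
  ]
}}

```text
time: 27.25
ee_pos: [0.5101, 0.0933, 0.0628]
eef_rot: [0.26, 0.966, 0.0, -0.0]
ft_force: [0.2, -0.5, 1.1]
width: 0.0499
```

```bash
python3 -c "
from h import *
go(.5101,.0927,.0085,2.62)
c=camera('scene');cv2.imwrite('pics/s14.png',cv2.resize(c['frame'][160:310,270:450,::-1],None,fx=4,fy=4))
c=camera('top');cv2.imwrite('pics/t14.png',cv2.resize(c['frame'][160:310,190:370,::-1],None,fx=4,fy=4))"
```

```text
t 27.25 pos [0.5101 0.0933 0.0628] yaw 2.615 -> 2.62 d [-0.03 -0.05  5.43] rv [ 0.001 -0.    -0.005] F [ 0.2 -0.5  1.1] w 0.0499 q7 [ 0.73  0.57 -1.22  1.87  0.59  1.13  0.33]
```

View pics/s14.png

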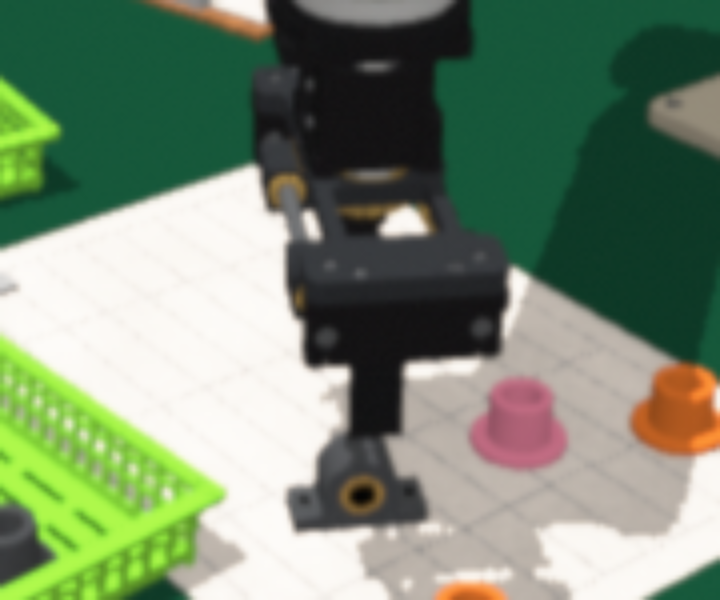

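View pics/t14.png

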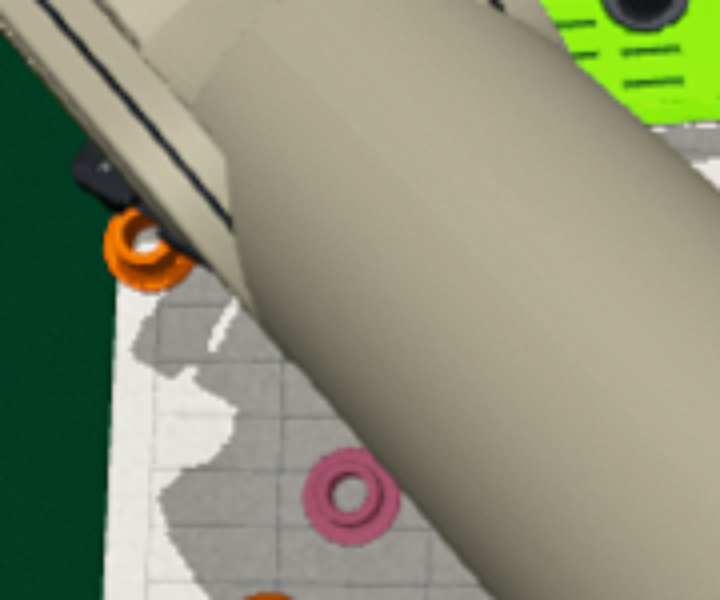

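>>> {"api": "play_rows", "payload": {
  "moves": [
    [[0, 0, 2.5], [0, 0, 0], 5],
    [[0, 0, 4.5], [0, 0, 0], 5],
    [[0, 0, 5.3], [0, 0, 0], 5],
    [[0, 0, 5.3], [0, 0, 0], 5],
    [[0, 0, 5.3], [0, 0, 0], 5]
  ]
}}

```text
time: 27.98
ee_pos: [0.5104, 0.0931, 0.0097]
eef_rot: [0.26, 0.966, 0.0, 0.0]
ft_force: [0.9, 0.4, 0.0]
width: 0.0502
```

>>> {"api": "play_rows", "payload": {
  "moves": [
    [[0, 0, 0], [0, 0, 0], 1.5],
    [[0, 0, 0], [0, 0, 0], 1.5],
    [[0, 0, 0], [0, 0, 0], 1.5],
    [[0, 0, 0], [0, 0, 0], 1.5],
    [[0, 0, 0], [0, 0, 0], 1.5],
    [[0, 0, 0], [0, 0, 0], 1.5]
  ]
}}

```text
time: 28.72
ee_pos: [0.51, 0.0928, 0.0091]
eef_rot: [0.26, 0.966, -0.0, 0.0]
ft_force: [-0.9, -0.4, 2.2]
width: 0.0248
```

```bash
python3 -c "
from h import *
go(.5317,.3317,.13,2.62)
"
```

```text
t 28.725 pos [0.51   0.0928 0.0091] yaw 2.615 -> 2.62 d [ 10.13  21.74 -12.09] rv [-0.     0.    -0.005] F [-0.9 -0.4  2.2] w 0.0248 q7 [ 0.67  0.64 -1.14  1.91  0.67  1.05  0.28]
```

>>> {"api": "play_rows", "payload": {
  "moves": [
    [[0, 0, -3], [0, 0, 0], 1.5],
    [[0, 0, -8], [0, 0, 0], 1.5],
    [[1, 2, -12], [0, 0, -0.1], 1.5],
    [[3, 6, -12], [0, 0, -0.2], 1.5],
    [[5, 10, -12], [0, 0, -0.35], 1.5],
    [[7, 14.5, -12], [0, 0, -0.5], 1.5],
    [[9, 18.5, -12], [0, 0, -0.65], 1.5],
    [[10.1, 21.6, -12], [0, 0, -0.7], 1.5]
  ]
}}

```text
time: 29.72
ee_pos: [0.5305, 0.3325, 0.1286]
eef_rot: [-0.089, 0.996, 0.0, -0.0]
ft_force: [1.3, 0.5, -0.2]
width: 0.0248
```

>>> {"api": "play_rows", "payload": {
  "moves": [
    [[0, 0, 0], [0, 0, 0], 1.5],
    [[0, 0, 0], [0, 0, 0], 1.5],
    [[0, 0, 2], [0, 0, 0], 1.5],
    [[0, 0, 4], [0, 0, 0], 1.5],
    [[0, 0, 5], [0, 0, 0], 1.5]
  ]
}}

```text
time: 30.35
ee_pos: [0.5308, 0.329, 0.0767]
eef_rot: [-0.086, 0.996, -0.001, -0.001]
ft_force: [-0.2, -0.1, 0.4]
width: 0.025
```

```bash
python3 -c "
from h import *
go(.5317,.3305,.0123,3.32)
c=camera('scene');cv2.imwrite('pics/s15.png',cv2.resize(c['frame'][240:470,360:600,::-1],None,fx=2.6,fy=2.6))"
```

```text
t 30.35 pos [0.5308 0.329  0.0767] yaw -2.969 -> -2.963 d [-0.12  0.14  6.44] rv [-0.001 -0.002 -0.006] F [-0.2 -0.1  0.4] w 0.025 q7 [ 0.2   0.8  -1.21  1.58  0.77  1.31  0.62]
```

View pics/s15.png

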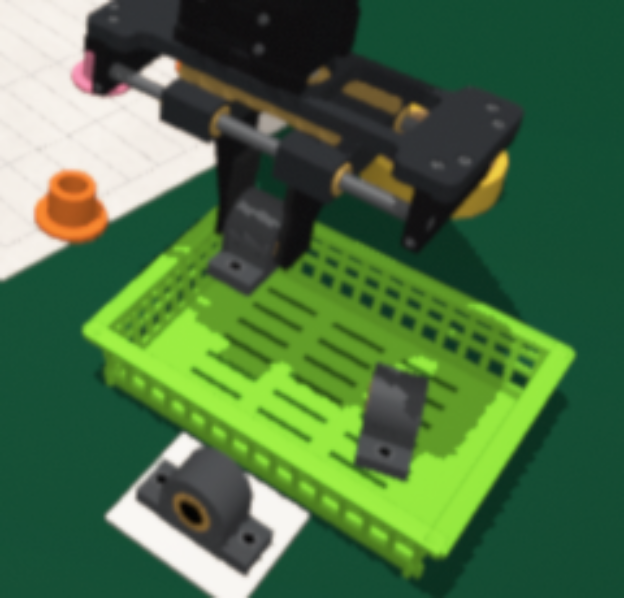

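>>> {"api": "play_rows", "payload": {
  "moves": [
    [[-0.1, 0.15, 2.5], [0, 0, 0], 1.5],
    [[-0.1, 0.15, 4.8], [0, 0, 0], 1.5],
    [[-0.1, 0.15, 5.6], [0, 0, 0], 1.5],
    [[-0.1, 0.15, 6], [0, 0, 0], 1.5],
    [[-0.1, 0.15, 6.2], [0, 0, 0], 1.5],
    [[-0.1, 0.15, 6.3], [0, 0, 0], 1.5],
    [[-0.1, 0.15, 6.3], [0, 0, 0], 1.5],
    [[-0.1, 0.15, 6.3], [0, 0, 0], 1.5]
  ]
}}

```text
time: 31.4
ee_pos: [0.5321, 0.3321, 0.0163]
eef_rot: [-0.086, 0.996, 0.0, 0.0]
ft_force: [0.5, 0.1, -0.8]
width: 0.0248
```

>>> {"api": "play_rows", "payload": {
  "moves": [
    [[0, 0, 0.2], [0, 0, 0], 1.5],
    [[0, 0, 0.35], [0, 0, 0], 1.5],
    [[0, 0, 0.42], [0, 0, 0], 1.5],
    [[0, 0, 0.42], [0, 0, 0], 1.5],
    [[0, 0, 0.42], [0, 0, 0], 1.5]
  ]
}}

```text
time: 32.02
ee_pos: [0.532, 0.332, 0.0122]
eef_rot: [-0.086, 0.996, -0.0, 0.0]
ft_force: [-2.6, -2.6, 6.4]
width: 0.025
```

Contact felt (about 6 N); release and retreat.

>>> {"api": "play_rows", "payload": {
  "moves": [
    [[0, 0, 0], [0, 0, 0], 4],
    [[0, 0, 0], [0, 0, 0], 4],
    [[0, 0, 0], [0, 0, 0], 4],
    [[0, 0, -4], [0, 0, 0], 4],
    [[0, 0, -9], [0, 0, 0], 4],
    [[0, 0, -13], [0, 0, 0], 5],
    [[0, 0, -15], [0, 0, 0], 5],
    [[0, 0, -15], [0, 0, 0], 5]
  ]
}}

```text
time: 33.02
ee_pos: [0.5323, 0.3323, 0.1624]
eef_rot: [-0.086, 0.996, 0.0, 0.001]
ft_force: [-0.3, -0.4, -0.2]
width: 0.0495
```

>>> {"api": "play_rows", "payload": {
  "moves": [
    [[4, 4, -1], [0, 0, 0], 5],
    [[8, 9, -2], [0, 0, 0], 5],
    [[12, 14, -3], [0, 0, 0], 5],
    [[12, 20, -3], [0, 0, 0], 5],
    [[12, 26, -3], [0, 0, 0], 5],
    [[12, 32, -3], [0, 0, 0], 5],
    [[12, 32, -3], [0, 0, 0], 5]
  ]
}}

```text
time: 33.9
ee_pos: [0.3525, 0.6305, 0.1883]
eef_rot: [-0.091, 0.996, -0.001, -0.002]
ft_force: [-0.1, 0.2, 0.4]
width: 0.0499
```

```bash
python3 -c "
from h import *
go(.4,0,.2)
for n in ('scene','top'):
    c=camera(n);cv2.imwrite(f'pics/{n}16.png',c['frame'][:,:,::-1])
"
```

```text
t 33.9 pos [0.3525 0.6305 0.1883] yaw -2.96 -> -2.96 d [  6.74 -62.87  -1.07] rv [-0.001 -0.004  0.   ] F [-0.1  0.2  0.4] w 0.0499 q7 [-0.51  0.84 -1.16  1.15  0.75  1.57  0.25]
```

View pics/top16.png

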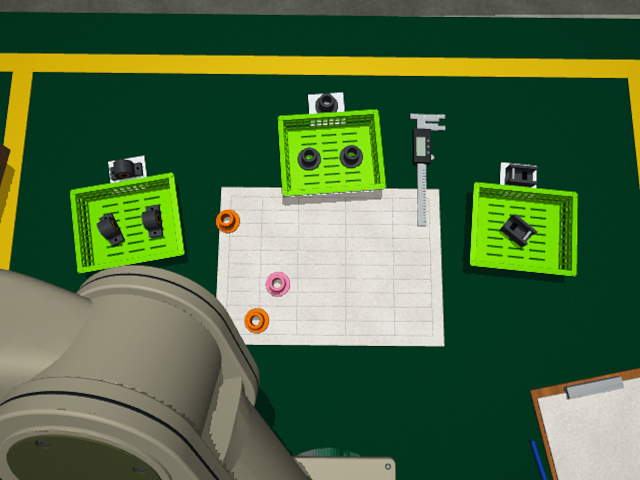

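View pics/scene16.png

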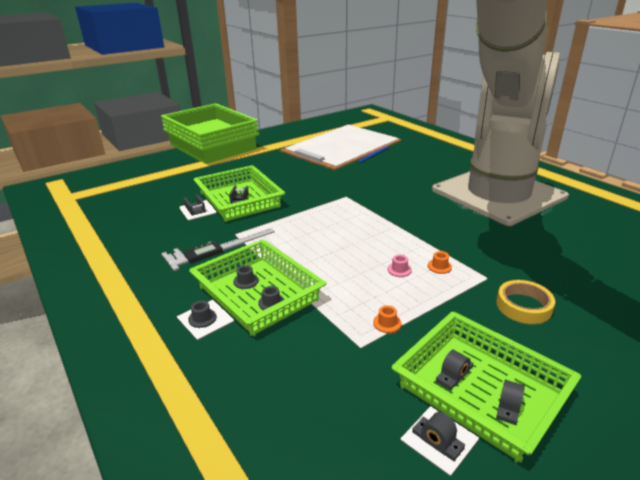

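Run:
```python
from h import *
c=camera("top");s=camera("scene")
a=cv2.imread("pics/scene0.png")[:,:,::-1]
d=np.abs(a.astype(int)-s["frame"]).max(2)
print("tape diff",(d[275:335,490:560]>60).sum(),"caliper",(d[225:272,160:225]>60).sum(), [x["at"] for x in recognise(s,"tape_roll")][:1],[x["at"] for x in recognise(c,"caliper")][:1])
for k,B,uvs in (("block",(.5246,.371,.187),[(109,230),(152,221)]),("bushing",(.662,0,.08),[(309,158),(351,156)]),("channel",(.519,-.3538,-.094),[(518,231)])):
    m=cv2.morphologyEx(dark(c).astype(np.uint8),cv2.MORPH_CLOSE,np.ones((3,3)))>0
    for uv in uvs:
        p=ray(c,uv,.018); x,f=fit(k,[(c,near(m,uv,6))],p,.003,half=40)
        e=x[:2]-B[:2]; cs,sn=np.cos(B[2]),np.sin(B[2])
        print(k,x.round(3),round(f,2),"local",np.round([cs*e[0]+sn*e[1],-sn*e[0]+cs*e[1]],3))
print(read_state()["time"]); close_job()
```

```text
tape diff 0 caliper 0 [[523.6, 307.3]] [[425.1, 150.7]]
block [0.516 0.411 0.562] 0.09 local [-0.001  0.041]
block [0.532 0.332 3.373] 0.11 local [ 0.   -0.04]
bushing [0.659 0.041 0.146] 0.24 local [0.    0.042]
bushing [ 0.665 -0.04   0.052] 0.22 local [-0.001 -0.04 ]
channel [ 0.52  -0.352  0.854] 0.09 local [0.    0.002]
34.2
the job is handed in; nothing more can be done
```

I put all five parts in their matching baskets and handed the job in at about 34 s of the 106 s allowed. `close_job()` gives no verdict.

- **Placing:** the two bushings went into the middle basket, the channel guide into the right one and the two blocks into the left one. Each was lowered to the basket floor before release. The channel and both blocks showed 3–6 N of contact. The bushings showed no clear contact force, so I judged those from height.
- **Final position check:** fitting the top camera picture put the blocks at y = +41 and −40 mm and the bushings at +42 and −40 mm, all within 1 mm of centre in x. The channel was 2 mm from centre. All are well inside the limits.
- **Standing upright:** both camera views show every part standing on its base, with none stacked. I judged this by eye and did not measure tilt.
- **Bystanders:** comparing first and last scene pictures showed no change at the tape roll or at the caliper's head end. The orange and pink look-alikes were not touched. The arm stands clear of everything.
- **Disagreement:** the scene camera's position fits at the start differed from the top camera's by a few millimetres, up to 10 mm for one bushing. I used the top camera's, and every grasp closed at the expected width.

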